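# Let a cedar ball out of the lever dispenser without slamming its lid

## Task

Press the red paddle of the cedar-ball dispenser all the way down so that its lid swings wide open, and keep it down until the wooden ball has rolled out into the front tray. Then let the paddle come up slowly under your fingertip so that the lid closes gently instead of slamming, and move clear. Do not touch the lid or the ball, pick nothing up, and leave the jar, nail clipper, comb and hairbrush where they are.

Things in the scene. Friction and masses are not known exactly. Their poses are not given: they have to be found in the camera images.
- dispenser: Fixed cedar-ball dispenser, pale wooden base x -197 to +78, y -45 to +45 mm. Origin on its underside (z 0 = shelf); x points from the front (tray) to the rear (hopper), y to the left (lever side), z up. Clear hopper x -72 to +71, y -27 to +27 mm, 135 mm high with the shut lid, whose front edge is at x -79. Inside, one white floor slopes down to the front, through hopper and tray.
- tray (a point): Where the ball's centre lies once it rests at the low front end of the open tray, in the dispenser's frame x -168, y 0, z 54 mm. The tray inside spans x -186 to -72 mm, 46 mm wide (y), walls up to z 70 mm.
- paddle (a point): Centre of the top face of the red square paddle (30 x 30 x 10 mm) at the lever's free end; moves with it. At rest at x -190, y +85, z +97 mm in the dispenser's frame, face level, nothing beneath it, 43 mm clear of the tray wall to its right. Fully pressed it is about 42 mm lower, 6 mm nearer the rear, its face tipped 0.24 rad.
- lever (a joint): Angle of the lever (rad) about a level pivot at x -15, z +90 mm in the dispenser's frame, 175 mm behind the paddle's centre. 0 = paddle up (rest), 0.24 = fully pressed (stop). A spring returns it: the push at the paddle grows from under 1 N to about 2 to 3 N fully down. Lightly damped: let go, it flies up and slams the lid.
- lid (a joint): Opening angle (rad) of the clear lid with its white front gate, hinged at the hopper's rear top edge (x +67, z +128 mm in the dispenser's frame), linked to the lever: opens 2.73 times the lever's angle. 0 = shut, 0.65 = wide open, front edge up at about z 215 mm. The ball passes from about 0.25 rad on. Taking a second or more to close from wide open is gentle; a fraction of a second is a slam.
- cedar_ball_center (a point): Centre of the loose reddish-brown wooden ball, 36 mm in diameter, about 14 g. At the start it rests in the hopper against the inside of the lid's gate (about x -54, y 0, z 73 mm in the dispenser's frame); when the lid opens it rolls by itself into the front tray within about a second, and stays there.
- jar_center (a point): Centre (half-way up) of a small blue ceramic jar with a white twist cap, 50 mm in diameter, 51 mm tall, standing loose on the shelf. Bystander.
- clipper_center (a point): Centre of a steel nail clipper lying loose on the shelf, 60 x 14 x 10 mm, long axis x. Bystander.
- comb_center (a point): Centre of a grey plastic comb, 150 x 29 x 4 mm, long axis x, lying flat beside the hairbrush in the top tray of the organizer. Bystander.
- hairbrush_center (a point): Centre of a wooden hairbrush (200 x 48 x 26 mm, long axis y) lying in the top tray of the fixed clear three-tier organizer (about 230 x 270 mm, 168 mm high) well to the left of the dispenser. Bystander.

How it is judged:
By the outcome, as a careful person would: the job done as asked, in the order asked, and still so for the second after the job is handed in, with the robot touching nothing.
It also fails if it takes over 45 s, if anything falls off the work surface, if the arm or the gripper's body presses on something with over 40 N, if the wrist force passes 120 N, or if a joint passes its speed limit or range.

## Robot

A 6-joint arm with a two-finger parallel gripper is mounted at the origin on the work surface. World frame = base frame: x ahead of the robot, y to its left, z up, the work surface at z = 0. Lengths are in mm, angles in degrees, forces in N, time in s.
With the tool pointing down it reaches from about 350 to 850 mm from the base axis. Payload 8.1 kg.
Tool frame: the origin (TCP) lies at the very end of the fingers, on their centre line; the grasp point (between the pads) lies r.tcp_to_grasp behind it (r.tcp_to_grasp is the distance from the TCP to the grasp point, in mm); z points along the fingers, y is the line along which they close (so a half turn about z gives the same grasp; the last joint's range is limited). The gripper opens to 85 mm and grips with 20 to 120 N. Pads are 22 mm wide; open, the fingers measure 114 mm over their backs; the gripper's body (76 mm by 85 mm) begins 54 mm behind the grasp point. The pads swing forward as they close: fully open they stand 13 mm farther back than shut.
Start: joints at [70.164, 7.471, 85.268, -0, 87.261, -4.893], TCP at [154.69, 579.721, 231.292] pointing down, gripper open.
Joint ranges: [-169.43, 169.43], [-51.17, 129.36], [1.28, 143.12], [-76.62, 256.62], [0, 156.53], [-152.29, 152.29]. Speed limits (degrees/s): [136.94, 136.94, 159.86, 180, 180, 180].

## Interface

Orientations are given as [roll, pitch, yaw] about the fixed x, y, z axes, in that order (R = Rz(yaw) Ry(pitch) Rx(roll)).
In Python, from bench import r gives the robot as it stands.
- The arm moves only by the shell command python3 -m handwheel 'ROWS' [OPENING] [FORCE]. ROWS is JSON, a list of rows, each a list of 4 numbers: the shift along the tool's x, y, z in m, then the turn about the tool's z in degrees. A call has 1 to 10 rows; each row shifts and turns the commanded pose from where the row before left it, along the tool's axes as they then stand; what a row does not reach is not made up. A row lasts 1/10 s, in which the tool goes at most 50 mm and 8.59 degrees, less where a joint would pass 70% of its speed; a pose out of reach is approached as far as the arm can. A call is refused whole if a number of a shift passes 0.05 or a number of a turn 8.59, either way. A call with a gripper value outside its range is refused whole. OPENING is the finger opening in m, from 0 to 0.0854, set as the call begins (- or left out, the last holds). The fingers move at their own pace and stop on an object; FORCE is the grip in N (left out, the last holds). Time passes only in rows, so rows that do not move let the fingers close. It gives the time, the measured TCP pose, the force, the opening and the grip force at its end, in the units of the state.
- r.sense(): the state, without advancing time (a new reading comes with each control period).
- r.snapshot(name): name is "side" or "top" or "wrist"; returns the picture (420x560x3 uint8, red, green, blue); there is no depth.
- r.camera_params(name): a dict with "fx", "fy", "cx", "cy" (pixels), "D" ([k1, k2, p1, p2, k3] as OpenCV has them; the pictures are not rectified), "R" (3x3) and "t" (3): a world point X has camera coordinates R X + t; the wrist camera has in their place "mount" (4x4, takes a point from camera to tool coordinates, whose origin is the TCP and whose axes are the flange's). Camera axes: x right, y down, z forward; pixel columns grow to the right and rows downward; lengths in mm; the calibration is good to about 2 mm. A picture is of the moment at which its call begins: read the wrist's pose just before it. camera_params takes no time and is no camera call.
- r.hand_in(): hands the job in; it is judged then, once.
The state is a dict: "time": time; "joint_pos": joint angles; "qd": joint speeds; "joint_efforts": joint torques, N m; "tool_pos": TCP position; "tcp_rot": TCP orientation; "ft_force": force on the tool from outside, world axes, zero at the start; "wrist_torque": the same for the moment, N m; "finger_gap": finger opening in mm; "grip_force": force on a finger pad.
Only numpy, scipy, OpenCV 4.12 (cv2) and the standard library are available. Lean on these libraries where they do the work, as an engineer would, in place of code of your own. Each camera call takes 0.05 s, during which the arm holds its last target. There are 200 camera calls.

## Working session

There is one attempt and no reset: what is moved stays moved. The work goes in short steps, Python scripts to look and compute and a shell command to move; the robot and the scene stay as the last step left them, time stands still between calls to the robot, and variables do not carry over. Pictures are saved under pics/ and viewed, at most 10 in all, crops included, and the job is handed in when it is done.

```bash
mkdir -p pics
python3 - <<'E'
from bench import r
import cv2
s=r.sense();print(s['tool_pos'],s['tcp_rot'],s['time'])
for n in ['side','top']:
    cv2.imwrite(f'pics/{n}0.png',r.snapshot(n)[:,:,::-1])
    c=r.camera_params(n);print(n,c)
E
```

```text
[154.49963638 579.18630875 230.25060186] [-1.79893646e+02 -1.02819631e-02  1.65057905e+02] 0.0
side {'fx': 482.3330241004893, 'fy': 482.3330241004893, 'cx': 278.3097570777886, 'cy': 208.75684393982323, 'D': array([-0.02329169,  0.        ,  0.        ,  0.        ,  0.        ]), 'R': array([[ 0.7795037 , -0.62621459,  0.01514124],
       [-0.31350184, -0.41094171, -0.8560628 ],
       [ 0.54230118,  0.66255732, -0.51665001]]), 't': array([-414.3155552 ,  350.84368261,  913.43308013])}
top {'fx': 544.58670460361, 'fy': 544.58670460361, 'cx': 286.85038918899915, 'cy': 211.6321683971887, 'D': array([-0.15448491,  0.        ,  0.        ,  0.        ,  0.        ]), 'R': array([[ 0.00438813, -0.99982255, -0.01831955],
       [-0.99704419, -0.00296924, -0.07677277],
       [ 0.07670475,  0.01860229, -0.9968803 ]]), 't': array([ 124.32769494,  651.79447737, 1576.77901676])}
```

View pics/side0.png

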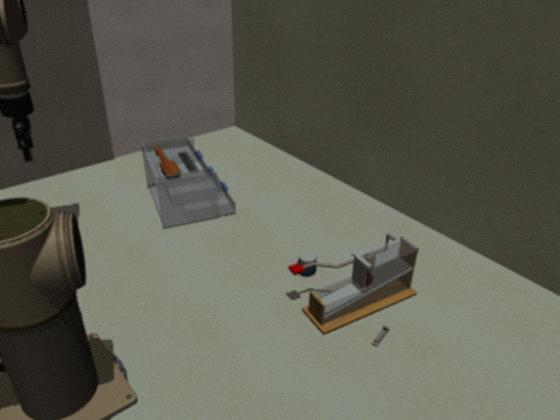

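View pics/top0.png

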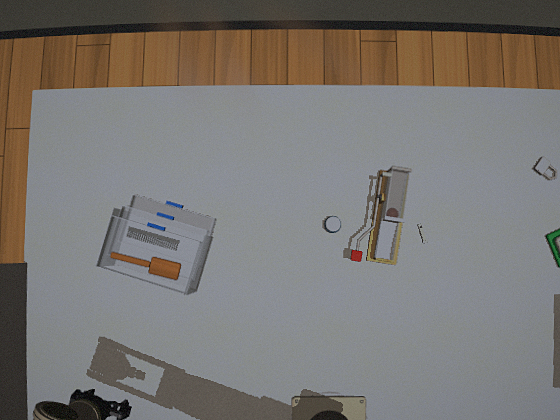

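The side picture shows the red paddle at about (297,268). In the top picture it is at (356,255), with the dispenser front at about (383,263) and its rear at about (398,168). The jar is left of the lever at (332,224).

```bash
cat > h.py <<'E'
import numpy as np, cv2
from bench import r
def K(c): return np.array([[c['fx'],0,c['cx']],[0,c['fy'],c['cy']],[0,0,1.]])
def ray(n,uv):
    c=r.camera_params(n); p=cv2.undistortPoints(np.array([[uv]],float),K(c),c['D'])[0,0]
    R=np.array(c['R']);return -R.T@c['t'], R.T@np.array([p[0],p[1],1])
def onz(n,uv,z):
    o,d=ray(n,uv);return o+d*(z-o[2])/d[2]
def red(im):
    h=cv2.cvtColor(im,cv2.COLOR_RGB2HSV)
    m=((h[...,0]<6)|(h[...,0]>174))&(h[...,1]>190)&(h[...,2]>110)
    n,l,st,ce=cv2.connectedComponentsWithStats(m.astype(np.uint8)); i=1+np.argmax(st[1:,4]); return ce[i],st[i]
def tri(a,b):
    (o1,d1),(o2,d2)=ray('top',a),ray('side',b)
    s=np.linalg.lstsq(np.c_[d1,-d2],o2-o1,rcond=None)[0];p,q=o1+s[0]*d1,o2+s[1]*d2
    return (p+q)/2,np.linalg.norm(p-q)
E
python3 - <<'E'
from h import *
t=cv2.imread('pics/top0.png');s=cv2.imread('pics/side0.png')
a,sa=red(t[:,:,::-1].copy());b,sb=red(s[:,:,::-1].copy());print(a,sa,b,sb)
print('paddle',onz('top',a,97),tri(a,b))
cv2.imwrite('pics/c1.png',np.hstack([cv2.resize(t[155:275,315:435],None,fx=5,fy=5,interpolation=2)[:, :400+100]]))
cv2.imwrite('pics/c1.png',cv2.resize(t[155:275,310:440],None,fx=5,fy=5,interpolation=2))
E
```

```text
[356.21621622 255.18918919] [351 250  11  11  74] [296.57894737 267.57894737] [290 264  14   8  76]
paddle [524.18137525 -69.32475714  97.        ] (array([525.12987227, -70.4298148 ,  94.09947193]), np.float64(2.4746829949987905))
```

View pics/c1.png

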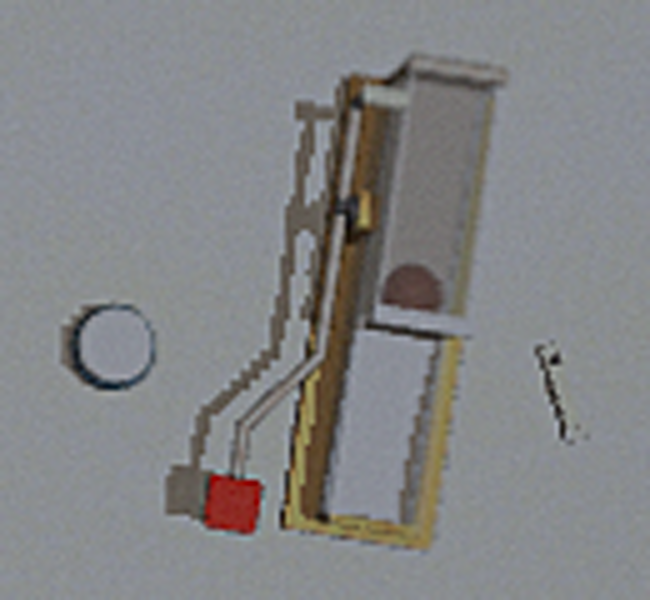

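```bash
python3 -m handwheel '[[-0.02,-0.02,-0.01,0],[-0.03,-0.03,-0.01,0],[-0.033,-0.033,-0.01,0],[-0.033,-0.033,0,0],[-0.033,-0.033,0,0],[-0.033,-0.033,0,0],[-0.033,-0.033,0,0],[-0.033,-0.033,0,0],[-0.033,-0.033,0,0],[-0.033,-0.033,0,0]]' 0 20 && python3 -m handwheel '[[-0.033,-0.033,0,0],[-0.033,-0.033,0,0],[-0.033,-0.033,0,0],[-0.033,-0.033,0,0],[-0.033,-0.033,0,0],[-0.03,-0.03,0,0],[-0.02,-0.02,0,0],[0,0,0,-6.5],[0,0,0,0],[0,0,0,0]]'
python3 - <<'E'
from h import *
s=r.sense();p=np.array(s['tool_pos']);print(p,s['tcp_rot'],s['ft_force'],s['finger_gap'],r.tcp_to_grasp)
y=np.radians(s['tcp_rot'][2]);d=np.array([524.5,-70])-p[:2]
print('tool x,y to go',d@[np.cos(y),np.sin(y)],d@[np.sin(y),-np.cos(y)])
E
```

```text
time: 1.1
tool_pos: [377.5, 193.6, 261.1]
tcp_rot: [180.0, 0.0, 165.1]
ft_force: [1.5, 0.9, -0.2]
finger_gap: -0.1
grip_force: 0.0
time: 2.1
tool_pos: [529.1, -67.5, 260.9]
tcp_rot: [180.0, -0.1, 171.4]
ft_force: [-0.4, -0.4, 0.0]
finger_gap: 0.2
grip_force: 0.0
[529.07318035 -67.51375253 260.86205926] [ 1.79987161e+02 -5.18247581e-02  1.71397387e+02] [-0.37112382 -0.3696287   0.04605645] 0.2171493268013394 18.700000000000003
tool x,y to go 4.149836091147738 -3.142334389271146
```

```bash
python3 -m handwheel '[[0.002,-0.0015,0.02,0],[0.002,-0.0015,0.035,0],[0,0,0.035,0],[0,0,0.025,0],[0,0,0.015,0],[0,0,0,0]]'
python3 - <<'E'
from h import *
s=r.sense();print(s['tool_pos'])
w=r.snapshot('wrist')[:,:,::-1];v=r.snapshot('side')[:,:,::-1]
cv2.imwrite('pics/c2.png',np.hstack([cv2.resize(w,(400,300)),cv2.resize(v[210:330,250:410],(400,300),interpolation=2)]))
E
```

```text
time: 2.7
tool_pos: [523.3, -69.2, 129.1]
tcp_rot: [180.0, -0.2, 171.5]
ft_force: [-0.6, 0.0, -0.1]
finger_gap: 0.1
grip_force: 0.0
[523.30677559 -69.18893643 129.07872873]
```

View pics/c2.png

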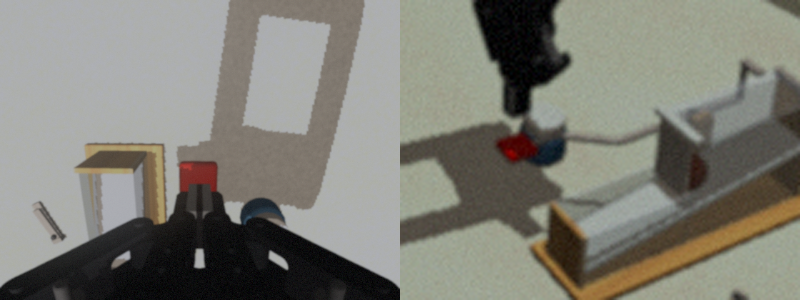

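The wrist view shows the closed fingertips (col 199) centred over the paddle (cols 180–217, front edge at row 162). The side view shows them above the paddle, clear of the jar. I'll check the fore-aft position by projection.

Run:
```python
from h import *
from scipy.spatial.transform import Rotation as Ro
s=r.sense();c=r.camera_params('wrist');R=Ro.from_euler('xyz',s['tcp_rot'],degrees=True).as_matrix()
M=np.linalg.inv(np.array(c['mount']))
a=np.radians(-8.5)
for dx,dy in [(0,0),(-15,15),(-15,-15)]:
    X=np.array([524.5+dx*np.cos(a)-dy*np.sin(a),-70+dx*np.sin(a)+dy*np.cos(a),97])
    t=R.T@(X-s['tool_pos']);q=M[:3,:3]@t+M[:3,3]
    print(dx,dy,cv2.projectPoints(q[None],np.zeros(3),np.zeros(3),K(c),c['D'])[0].ravel()/1.4)
print(onz('top',(332,224),51))
```

```text
0 0 [200.18623362 175.6754266 ]
-15 15 [219.86559022 157.34820434]
-15 -15 [180.58243154 157.31078395]
[613.94371057  -4.46978381  51.        ]
```

```bash
python3 -m handwheel '[[-0.002,0,0.012,0],[0,0,0.01,0],[0,0,0.004,0],[0,0,0.004,0],[0,0,0.004,0],[0,0,0.004,0],[0,0,0.003,0],[0,0,0,0]]'; python3 -m handwheel '[[-0.0005,0,0.004,0],[-0.0005,0,0.004,0],[-0.0005,0,0.004,0],[-0.0005,0,0.004,0],[-0.0005,0,0.004,0],[-0.0005,0,0,0],[0,0,0,0]]'
python3 - <<'E'
from h import *
w=r.snapshot('top')[:,:,::-1];v=r.snapshot('side')[:,:,::-1]
cv2.imwrite('pics/c3.png',np.hstack([cv2.resize(w[155:275,310:440],(400,370),interpolation=2),cv2.resize(v[190:340,260:422],(400,370),interpolation=2)]))
E
```

```text
time: 3.6
tool_pos: [526.8, -70.4, 89.9]
tcp_rot: [180.0, -0.0, 171.6]
ft_force: [0.4, -0.5, 1.3]
finger_gap: -0.2
grip_force: 0.0
time: 4.3
tool_pos: [529.9, -70.9, 70.2]
tcp_rot: [180.0, -0.0, 171.6]
ft_force: [-2.4, 0.1, 2.4]
finger_gap: -0.1
grip_force: 1.1
```

View pics/c3.png

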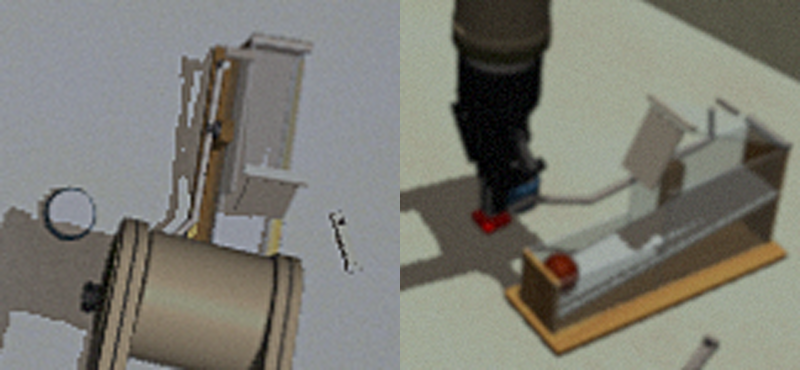

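The lid is open and the ball is already at the tray's front (side crop 562,270). Next I'll press the rest of the way to the stop.

```bash
python3 -m handwheel '[[-0.0005,0,0.004,0],[-0.0005,0,0.004,0],[0,0,0.002,0],[0,0,0,0]]';python3 -m handwheel '[[0,0,0.0015,0],[0,0,0,0]]';python3 -m handwheel '[[0,0,0.001,0],[0,0,0,0]]'
```

```text
time: 4.8
tool_pos: [531.4, -71.2, 60.3]
tcp_rot: [-180.0, 0.1, 171.6]
ft_force: [1.3, -0.4, 2.4]
finger_gap: 0.3
grip_force: 1.3
time: 5.0
tool_pos: [531.2, -71.1, 58.9]
tcp_rot: [-180.0, 0.0, 171.6]
ft_force: [2.6, -0.3, 2.7]
finger_gap: 0.1
grip_force: 1.3
time: 5.2
tool_pos: [531.1, -71.1, 57.8]
tcp_rot: [-180.0, 0.0, 171.6]
ft_force: [1.8, 0.3, 3.2]
finger_gap: 0.0
grip_force: 1.3
```

```bash
for i in 1; do python3 -m handwheel '[[0,0,0.001,0],[0,0,0,0]]';python3 -m handwheel '[[0,0,0.001,0],[0,0,0,0]]'; done;  python3 -m handwheel '[[0,0,0.001,0],[0,0,0,0]]'
```

```text
time: 5.4
tool_pos: [531.1, -71.1, 56.8]
tcp_rot: [-180.0, 0.0, 171.6]
ft_force: [1.4, 0.3, 3.9]
finger_gap: -0.0
grip_force: 1.6
time: 5.6
tool_pos: [531.2, -71.1, 56.0]
tcp_rot: [-180.0, 0.0, 171.6]
ft_force: [1.7, -0.4, 4.8]
finger_gap: 0.2
grip_force: 2.0
time: 5.8
tool_pos: [531.3, -71.1, 55.1]
tcp_rot: [-180.0, 0.0, 171.6]
ft_force: [2.9, -0.9, 5.3]
finger_gap: 0.1
grip_force: 2.5
```

The force climbs steadily from z≈58, so the lever is on its stop. I'll hold it there and check.

```bash
python3 -m handwheel '[[0,0,0.001,0],[0,0,0,0],[0,0,0,0],[0,0,0,0],[0,0,0,0],[0,0,0,0],[0,0,0,0],[0,0,0,0]]'
python3 - <<'E'
from h import *
w=r.snapshot('wrist')[:,:,::-1];v=r.snapshot('side')[:,:,::-1]
cv2.imwrite('pics/c4.png',np.hstack([cv2.resize(w,(400,370)),cv2.resize(v[190:340,260:422],(400,370),interpolation=2)]))
E
```

```text
time: 6.6
tool_pos: [531.5, -71.2, 54.4]
tcp_rot: [-180.0, 0.1, 171.6]
ft_force: [1.5, -0.2, 6.2]
finger_gap: 0.1
grip_force: 2.9
```

View pics/c4.png

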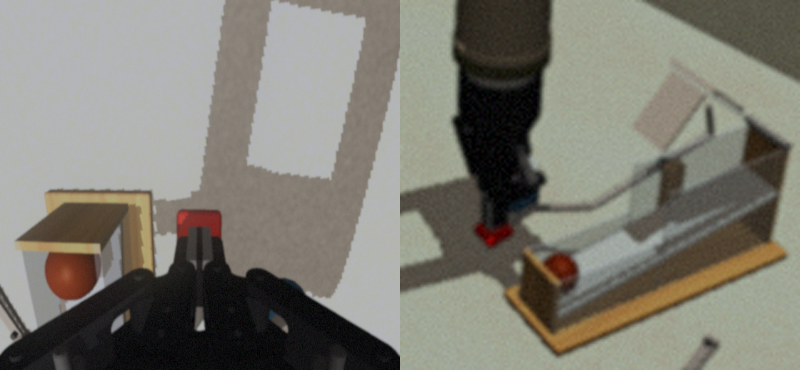

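The lid is wide open (side crop 670,95), the ball is in the tray (70,272 in the wrist view) and the fingertip is on the paddle. Now I'll release it slowly, at 10 mm/s.

```bash
python3 -m handwheel '[[0.0001,0,-0.001,0],[0.0001,0,-0.001,0],[0.0001,0,-0.001,0],[0.0001,0,-0.001,0],[0.0001,0,-0.001,0],[0.0001,0,-0.001,0],[0.0001,0,-0.001,0],[0.0001,0,-0.001,0],[0.0001,0,-0.001,0],[0.0001,0,-0.001,0]]' | grep -E 'pos|ft'
python3 -m handwheel '[[0.0001,0,-0.001,0],[0.0001,0,-0.001,0],[0.0001,0,-0.001,0],[0.0001,0,-0.001,0],[0.0001,0,-0.001,0],[0.0001,0,-0.001,0],[0.0001,0,-0.001,0],[0.0001,0,-0.001,0],[0.0001,0,-0.001,0],[0.0001,0,-0.001,0]]' | grep -E 'pos|ft'
python3 -m handwheel '[[0.0001,0,-0.001,0],[0.0001,0,-0.001,0],[0.0001,0,-0.001,0],[0.0001,0,-0.001,0],[0.0001,0,-0.001,0],[0.0001,0,-0.001,0],[0.0001,0,-0.001,0],[0.0001,0,-0.001,0],[0.0001,0,-0.001,0],[0.0001,0,-0.001,0]]' | grep -E 'pos|ft'
python3 -m handwheel '[[0.0001,0,-0.001,0],[0.0001,0,-0.001,0],[0.0001,0,-0.001,0],[0.0001,0,-0.001,0],[0.0001,0,-0.001,0],[0.0001,0,-0.001,0],[0.0001,0,-0.001,0],[0.0001,0,-0.001,0],[0.0001,0,-0.001,0],[0.0001,0,-0.001,0]]' | grep -E 'pos|ft'
python3 -m handwheel '[[0.0001,0,-0.001,0],[0.0001,0,-0.001,0],[0.0001,0,-0.001,0],[0,0,-0.001,0],[0,0,-0.001,0],[0,0,-0.001,0],[0,0,-0.001,0],[0,0,-0.001,0],[0,0,-0.001,0],[0,0,-0.001,0]]' | grep -E 'pos|ft'
python3 -m handwheel '[[0,0,-0.005,0],[0,0,-0.01,0],[0,0,-0.02,0],[0,0,-0.03,0],[0,0,-0.03,0],[0.02,0,-0.03,0],[0.04,0,-0.02,0],[0.04,0,0,0],[0.02,0,0,0],[0,0,0,0]]'
python3 - <<'E'
from h import *
w=r.snapshot('top')[:,:,::-1];v=r.snapshot('side')[:,:,::-1]
cv2.imwrite('pics/c5.png',np.hstack([cv2.resize(w[155:275,310:440],(400,370),interpolation=2),cv2.resize(v[190:340,260:422],(400,370),interpolation=2)]))
E
```

```text
tool_pos: [529.4, -70.8, 63.5]
ft_force: [-1.3, -0.1, 2.1]
tool_pos: [529.0, -70.7, 73.9]
ft_force: [-3.0, -0.0, 1.8]
tool_pos: [528.2, -70.7, 84.0]
ft_force: [-0.8, -0.1, 2.1]
tool_pos: [526.9, -70.5, 93.8]
ft_force: [0.4, -1.6, 0.1]
tool_pos: [526.7, -70.4, 103.9]
ft_force: [-0.6, 0.5, 0.4]
time: 12.7
tool_pos: [406.7, -52.6, 250.3]
tcp_rot: [-180.0, 0.1, 171.6]
ft_force: [0.6, -0.7, -0.0]
finger_gap: -0.2
grip_force: 0.0
```

View pics/c5.png

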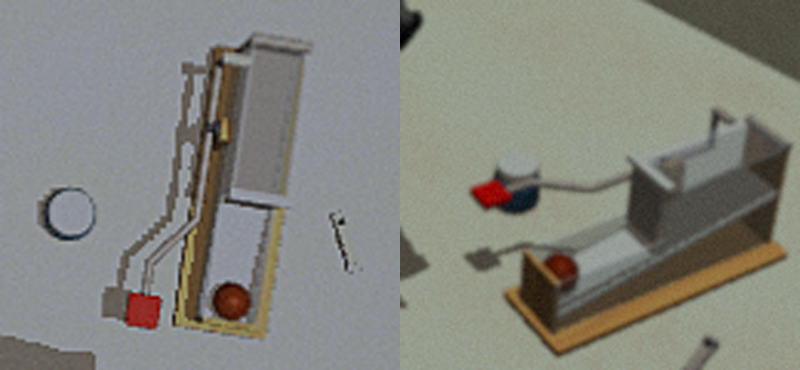

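The lid is shut, the paddle is back up (145,310), and the ball is at the tray's front (230,300). The arm is clear, and the jar and clipper look unmoved.

```bash
python3 -c "
from bench import r
print(r.hand_in())"
```

```text
the job is handed in; nothing more can be done
None
```

I pressed the paddle to its stop, the ball rolled into the front tray, the lid closed gently over about 4 s, and the job is handed in with the arm clear at about 13 s; no verdict was returned.

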